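Sift the small mixing balls from the large ones

ROBOT

A 6-joint arm with a two-finger parallel gripper is mounted at the origin on a cart in front of the work surface, level with it; the furniture and walls round the work are solid. World frame = base frame: x ahead of the robot, y to its left, z up, the work surface at z = 0. Lengths are in mm, angles in rad, forces in N, time in s.
With the tool pointing down it reaches from about 325 to 750 mm from the base axis. Payload 7.6 kg.
Tool frame: the origin (TCP) lies midway between the tips of the shut fingers; the grasp point (between the pads) lies 19 mm behind it; z points along the fingers, x is the direction in which the jaws open and shut, and the axes are right-handed (so a half turn about z gives the same grasp; the last joint's range is limited). The gripper opens to 85 mm and grips with 20 to 120 N. Pads are 22 mm wide; open, the fingers measure 114 mm over their backs; the gripper's body (76 mm by 85 mm) begins 54 mm behind the grasp point. The pads swing forward as they close: fully open they stand 13 mm farther back than shut.
Start: joints at [-1.409, 0.052, 1.401, -0, 1.689, -0.07], TCP at [120.632, -510.973, 231.323] pointing down, gripper open.
Joint ranges: [-2.9, 2.9], [-0.91, 2.17], [0.12, 2.37], [-1.06, 4.2], [0.26, 2.73], [-2.93, 2.93]. Speed limits (rad/s): [2.57, 2.57, 3.01, 3.14, 3.14, 3.14].

INTERFACE

Orientations are given as a unit quaternion [w, x, y, z].
In Python, from station import bot, viewer gives the robot as it stands.
- The arm moves only by the tool carry_out, never from a script. Its argument "moves" is a list of rows, each an object with "linear": the shift along the world's x, y, z in m, a list of three; "yaw": the turn about the world's z in degrees. In form: [{"linear": [x, y, z], "yaw": yaw}, ...]. A call has 1 to 10 rows; each row is the pose to reach, as a shift and turn from the pose commanded when the call began; what a row does not reach only later rows make up. A row lasts 1/10 s, in which the tool goes at most 50 mm and 8.59 degrees, less where a joint would pass 70% of its speed; a pose out of reach is approached as far as the arm can. A call with a gripper value outside its range is refused whole. "grip" is the opening, from -1 (shut) to 1 (fully open), set as the call begins (left out, the last holds). The fingers move at their own pace and stop on an object; the grip force is fixed at half the most. Time passes only in rows, so rows that repeat a pose let the fingers close. It gives the time, the measured TCP pose, the force and the opening at its end, in the units of the state.
- bot.state(): the state, without advancing time (a new reading comes with each control period).
- viewer.grab_frame(name): name is "side" or "top" or "wrist"; returns the picture (384x512x3 uint8, red, green, blue); there is no depth.
- viewer.camera_info(name): a dict with "camera_matrix" (3x3 intrinsics, pixels), "R" (3x3) and "t" (3): a world point X has camera coordinates R X + t. Camera axes: x right, y down, z forward; pixel columns grow to the right and rows downward; lengths in mm; the calibration is good to about 2 mm. A picture is of the moment at which its call begins: read the wrist's pose just before it. camera_info takes no time and is no camera call; for the wrist camera it gives the pose at the moment of the call.
- bot.job_done(): hands the job in, once; it reports no verdict.
The state is a dict: "time": time; "joint_pos": joint angles; "qvel": joint speeds; "tau": joint torques, N m; "tool_pos": TCP position; "orientation": TCP orientation; "ft_force": force on the tool from outside, world axes, zero at the start; "torque": the same for the moment, N m; "finger_gap": finger opening in mm.
Only numpy, scipy, OpenCV 4.12 (cv2) and the standard library are available. Lean on these libraries where they do the work, as an engineer would, in place of code of your own. Each camera call takes 0.05 s, during which the arm holds its last target. There are 200 camera calls.

TASK

Shake the rod sieve over the grey catch bin, keeping it about level, until all three small green mixing balls have dropped through into the bin while the two large white ones stay on the sieve. Then lift the sieve across and tip both large balls out of its open end into the wooden tray, and hang the empty sieve back on the catch bin by its ears, level, and let go. Do not disturb the things standing round about.

Things in the scene. Friction and masses are not known exactly. Their poses are not given: they have to be found in the camera images.
- catch_bin: Grey open-topped plastic bin, fixed to the table, outside 220 (its x) x 200 (its y) x 95 mm high, walls and floor 5 mm. Origin: centre of its underside; z up. The sieve hangs in its mouth, with the same yaw at the start.
- tray: Shallow open wooden tray with a grey floor, fixed to the table, outside 210 (its x) x 200 (its y) x 55 mm high, walls and floor 5 mm. Origin: centre of its underside; z up. It stands beside the bin, to the left or to the right of it; empty at the start.
- sieve: Loose aluminium sieve, about 0.3 kg (0.2 to 0.4), 150 mm long (its x), 164 mm wide (its y; 154 inside). Origin: centre of its underside; z up. Side and rear (+x) walls 50 mm high; the front (-x, toward the robot) is open. Four 10 mm steel rods along x at y = -66, -22, 22, 66 mm, axes 8 mm above the origin, leave 34 mm gaps. An arched handle, fixed to it, crosses over the middle along y.
- sieve_ledge (a point): Middle of the front edge of the sieve's solid loading ledge, at x = 42 mm, 13 mm above the sieve's origin. The ledge is 28 mm deep, from here back to the rear wall, as wide as the sieve, and slopes 2.5 degrees down to the rear, so the small balls lie against the rear wall until shaken forward off this edge, about 14 mm; then they drop between the rods.
- sieve_ear (a point): Middle of the underside of the sieve's left (+y) ear, at y = 98 mm, 18 mm above the sieve's origin; the right one is its mirror image. Each is 60 mm long in x and reaches to 115 mm from the middle. They lie on the bin's side rims: the hung sieve's origin is 77 mm above the bin's, with about 30 mm of play in x and 13 mm in y either way, and should stay within that play.
- sieve_grip (a point): Centre of the sieve handle's dark wooden grip, 108 mm above the sieve's origin: a straight bar along the sieve's y, 90 mm long, 18 mm thick (in x) and 26 mm tall; to be gripped from above with the fingers closing along the sieve's x. The tops of the large balls come to 65 mm above the sieve's origin.
- sieve_mouth (a point): Middle of the outer edge of the sieve's front sill, 75 mm in -x from the sieve's origin and 9.4 mm above it. Large balls roll out over it when the front is tipped down by more than about 31 degrees; 45 degrees is ample. Sudden jerks (over about 0.25 m/s) may throw them out.
- large_1_center (a point): Centre of a large white plastic ball, 60 mm across, about 70 g. It starts on the sieve's rods, too large to pass between them.
- large_2_center (a point): Centre of a large white plastic ball, 60 mm across, about 70 g. It starts on the sieve's rods, too large to pass between them.
- small_1_center (a point): Centre of a small green plastic ball, 28 mm across, about 20 g. It starts on the sieve's loading ledge and passes between the rods.
- small_2_center (a point): Centre of a small green plastic ball, 28 mm across, about 20 g. It starts on the sieve's loading ledge and passes between the rods.
- small_3_center (a point): Centre of a small green plastic ball, 28 mm across, about 20 g. It starts on the sieve's loading ledge and passes between the rods.
- steel_cup: Steel measuring cup, 72 mm across, 82 mm high, standing to the right and behind the work; leave it alone. Origin: centre of its underside.
- dye_bottle: Small amber bottle with a black cap, 42 mm across, 85 mm high, standing behind the work; leave it alone. Origin: centre of its underside.
- tub_lid_4: Pink screw lid, 98 mm across, 16 mm high, lying to the right of the work; leave it alone. Origin: centre of its underside.
Not all that is in view belongs to the job. What is shaped like the part that bears large_1_center but yellow is not meant.

How it is judged (in metres and radians):
On the way, in this order (a step that is already met when the one before it is completed fails the run):
1. all three small balls are in the catch bin while both large ones are still on the sieve (x of small_1_center in the frame of catch_bin between -0.108 and 0.108 m and y of small_1_center in the frame of catch_bin between -0.098 and 0.098 m and z of small_1_center in the frame of catch_bin between 0 and 0.07 m and x of small_2_center in the frame of catch_bin between -0.108 and 0.108 m and y of small_2_center in the frame of catch_bin between -0.098 and 0.098 m and z of small_2_center in the frame of catch_bin between 0 and 0.07 m and x of small_3_center in the frame of catch_bin between -0.108 and 0.108 m and y of small_3_center in the frame of catch_bin between -0.098 and 0.098 m and z of small_3_center in the frame of catch_bin between 0 and 0.07 m and x of large_1_center in the frame of sieve between -0.085 and 0.085 m and y of large_1_center in the frame of sieve between -0.08 and 0.08 m and z of large_1_center in the frame of sieve between 0 and 0.07 m and x of large_2_center in the frame of sieve between -0.085 and 0.085 m and y of large_2_center in the frame of sieve between -0.08 and 0.08 m and z of large_2_center in the frame of sieve between 0 and 0.07 m), for 0.2 s.
2. both large balls are in the tray (x of small_1_center in the frame of catch_bin between -0.108 and 0.108 m and y of small_1_center in the frame of catch_bin between -0.098 and 0.098 m and z of small_1_center in the frame of catch_bin between 0 and 0.07 m and x of small_2_center in the frame of catch_bin between -0.108 and 0.108 m and y of small_2_center in the frame of catch_bin between -0.098 and 0.098 m and z of small_2_center in the frame of catch_bin between 0 and 0.07 m and x of small_3_center in the frame of catch_bin between -0.108 and 0.108 m and y of small_3_center in the frame of catch_bin between -0.098 and 0.098 m and z of small_3_center in the frame of catch_bin between 0 and 0.07 m and x of large_1_center in the frame of tray between -0.103 and 0.103 m and y of large_1_center in the frame of tray between -0.098 and 0.098 m and z of large_1_center in the frame of tray between 0 and 0.055 m and x of large_2_center in the frame of tray between -0.103 and 0.103 m and y of large_2_center in the frame of tray between -0.098 and 0.098 m and z of large_2_center in the frame of tray between 0 and 0.055 m), for 0.2 s.
At the end, for the whole second after the job is handed in: All three small balls lie in the catch bin, both large balls lie in the tray, and the sieve hangs level (within 0.08 rad) and at rest on the bin's rims by its ears, its origin 70 to 85 mm above the bin's, within 36 mm in the bin's x and 18 mm in its y of the bin's centre (all of step 2 and x of sieve in the frame of catch_bin between -0.036 and 0.036 m and y of sieve in the frame of catch_bin between -0.018 and 0.018 m and z of sieve in the frame of catch_bin between 0 and 0.085 m and z of sieve in the frame of catch_bin above 0.07 m and angle between sieve's own z axis and vertical below 0.08 rad and linear speed of sieve below 0.03 m/s); the robot touches nothing.
It fails at once if the sieve is tipped by more than 0.4 rad while a small ball is not yet in the catch bin (angle between sieve's own z axis and vertical above 0.4 rad and not ((x of small_1_center in the frame of catch_bin between -0.108 and 0.108 m and y of small_1_center in the frame of catch_bin between -0.098 and 0.098 m and z of small_1_center in the frame of catch_bin between 0 and 0.07 m) and (x of small_2_center in the frame of catch_bin between -0.108 and 0.108 m and y of small_2_center in the frame of catch_bin between -0.098 and 0.098 m and z of small_2_center in the frame of catch_bin between 0 and 0.07 m) and (x of small_3_center in the frame of catch_bin between -0.108 and 0.108 m and y of small_3_center in the frame of catch_bin between -0.098 and 0.098 m and z of small_3_center in the frame of catch_bin between 0 and 0.07 m))).
It fails at once if the steel_cup is moved by more than 30 mm (distance of steel_cup from where it was at the start of the episode above 0.03 m).
It fails at once if the dye_bottle is moved by more than 30 mm (distance of dye_bottle from where it was at the start of the episode above 0.03 m).
It fails at once if the tub_lid_4 is moved by more than 30 mm (distance of tub_lid_4 from where it was at the start of the episode above 0.03 m).
It also fails if it takes over 58 s, if anything falls off the work surface, if the arm or the gripper's body presses on something with over 40 N, if the wrist force passes 120 N, or if a joint passes its speed limit or range.

## Working session

There is one attempt and no reset: what is moved stays moved. The work goes in short steps, Python scripts to look and compute and a tool call to move; the robot and the scene stay as the last step left them, time stands still between calls to the robot, and variables do not carry over. Pictures are saved under pics/ and viewed, about 8 in all and at most 12, crops included, and the job is handed in when it is done.

Besides the shell and the picture viewer there is one more tool, called after "Request:" as name(argument=value, ...), one argument or row to a line, values as JSON. carry_out: Moves the arm, as the interface text tells. Its arguments: {"type":"object","properties":{"moves":{"type":"array"},"grip":{"type":"number"}},"required":["moves"]}

```bash
mkdir -p pics; ls
python3 - <<'E'
from station import bot, viewer
import cv2,numpy as np
print(bot.state())
for n in("side","top"):
    im=viewer.grab_frame(n); cv2.imwrite(f"pics/{n}0.png",cv2.resize(im[:,:,::-1],(800,600),interpolation=cv2.INTER_CUBIC))
    c=viewer.camera_info(n); print(n,np.round(c["camera_matrix"],1).tolist(),np.round(c["R"],4).tolist(),np.round(c["t"],1).tolist())
E
```

```text
pics
{'time': 0.0, 'joint_pos': array([-1.40930097e+00,  5.28634755e-02,  1.40172831e+00,  1.10594366e-06,
        1.68857989e+00, -7.02814854e-02]), 'qvel': array([ 0.00087674,  0.00019786, -0.00021302,  0.00116992, -0.00030679,
        0.00244723]), 'tau': array([-1.38014202e-04, -3.81666863e+01, -3.60189807e+01,  6.94807369e-06,
        6.13468175e-03, -1.31086762e-05]), 'tool_pos': array([ 120.58080962, -510.66178882,  230.45663057]), 'orientation': array([-5.32642555e-04,  7.84125811e-01, -6.20601394e-01, -5.82770965e-04]), 'ft_force': array([-0.83564987, -0.23086866, -0.12311777]), 'torque': array([ 0.04638478,  0.01191588, -0.02196788]), 'finger_gap': 85.56240236871628}
side [[484.4, 0.0, 254.2], [0.0, 484.4, 187.5], [0.0, 0.0, 1.0]] [[0.7901, -0.6128, 0.0144], [-0.4671, -0.6171, -0.6333], [0.3969, 0.4936, -0.7738]] [-486.7, 292.8, 1437.1]
top [[408.3, 0.0, 254.7], [0.0, 408.3, 188.0], [0.0, 0.0, 1.0]] [[-0.0144, -0.9995, -0.0279], [-0.9886, 0.0184, -0.1497], [0.1501, 0.0254, -0.9883]] [-63.5, 560.8, 998.3]
```

View pics/top0.png

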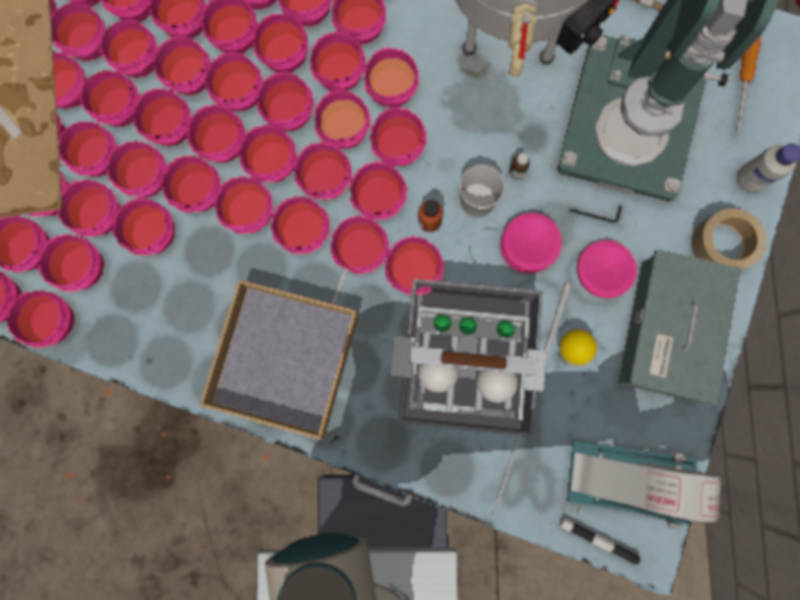

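View pics/side0.png

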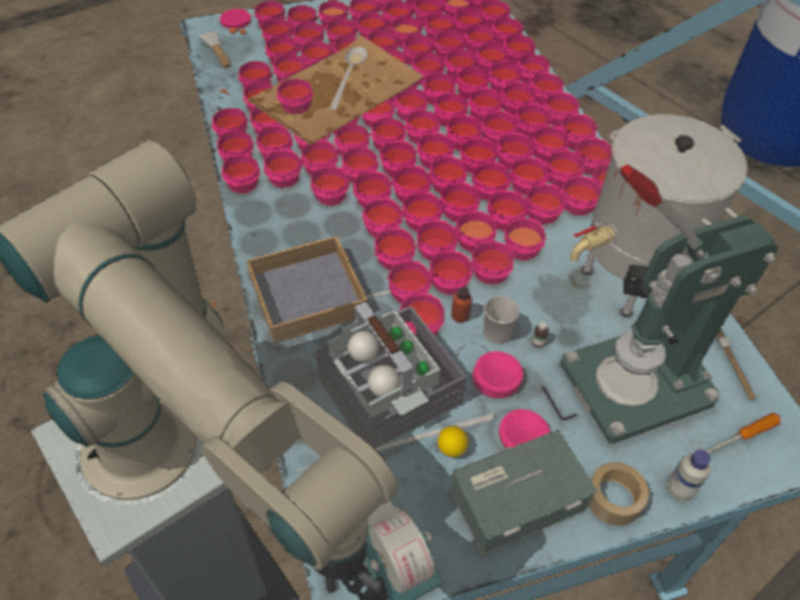

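The top view shows the bin and sieve at about (470,355), the tray to the left at (280,360), and the cup, bottle and lids behind. The side view agrees. I'll zoom in to measure.

```bash
cat > h.py <<'E'
import numpy as np,cv2
from station import bot,viewer
def cam(n):
    c=viewer.camera_info(n); return np.array(c["camera_matrix"]),np.array(c["R"]),np.array(c["t"])
def ray(n,u,v,z):
    K,R,t=cam(n); d=R.T@np.linalg.inv(K)@[u,v,1]; o=-R.T@t; return o+d*(z-o[2])/d[2]
def proj(n,P):
    K,R,t=cam(n); q=(K@(R@np.atleast_2d(P).T+t[:,None])).T; return q[:,:2]/q[:,2:]
def Rz(a): return np.array([[np.cos(a),-np.sin(a)],[np.sin(a),np.cos(a)]])
def rect(cx,cy,a,lx,ly,z):
    p=np.array([[1,1],[1,-1],[-1,-1],[-1,1]])*[lx/2,ly/2]@Rz(a).T+[cx,cy]; return np.c_[p,np.full(4,z)]
E
python3 - <<'E'
from h import *
im=viewer.grab_frame("top")[:,:,::-1]; cv2.imwrite("pics/raw_top.png",im)
cv2.imwrite("pics/z1.png",cv2.resize(im[170:290,125:360],None,fx=3.4,fy=3.4,interpolation=cv2.INTER_CUBIC))
E
```

```text
(no output)
```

View pics/z1.png

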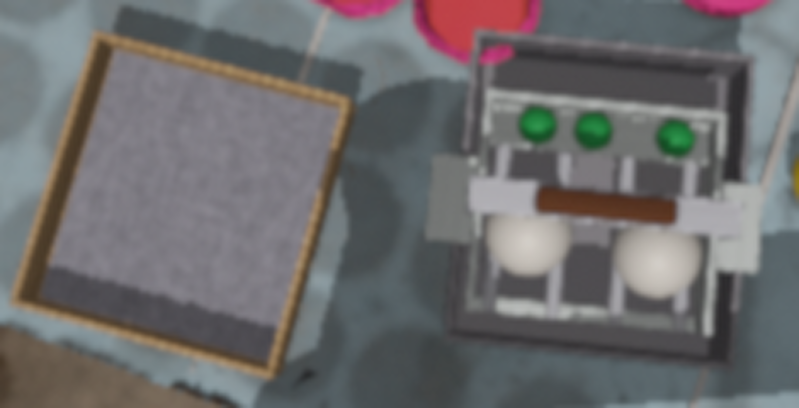

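The crop (3.4x, offset 125,170) shows:
- **Tray rim corners:** (98,32), (353,98), (275,378), (12,300).
- **Bin rim corners:** (478,30), (750,58), (728,362), (450,332).
- **Grip:** from (537,204) to (677,211).

Run:
```python
from h import *
from scipy.optimize import least_squares
f=lambda c:np.array(c)/3.4+[125,170]-.35
for nm,c,s in(("tray",[(98,32),(353,98),(275,378),(12,300)],(210,200,55)),("bin",[(478,30),(750,58),(728,362),(450,332)],(220,200,95))):
    P=f(c); r=lambda p:(proj("top",rect(*p,*s)[[0,1,2,3]])-P).ravel()
    o=least_squares(r,[450,0,0]); print(nm,o.x.round(3),np.degrees(o.x[2]).round(2),o.fun.round(1))
a=ray("top",*f((537,204)),198);b=ray("top",*f((677,211)),198)
print("grip",a,b,(a+b)/2,np.degrees(np.arctan2(*(a-b)[:2])) )
s=bot.state();print(s["tool_pos"]); from scipy.spatial.transform import Rotation as Rn
print(Rn.from_quat(s["orientation"],scalar_first=True).as_matrix().round(3))
```

```text
tray [ 4.59407e+02  1.17359e+02 -2.82000e-01] -16.17 [-0.1 -1.1  0.5 -0.1 -0.1  0.1 -0.2  1. ]
bin [ 4.57585e+02 -1.83488e+02 -1.17000e-01] -6.71 [-1.2 -1.7  1.7 -1.9  1.6  1.8 -2.2  1.5]
grip [ 445.38049735 -134.49301291  198.        ] [ 439.68156176 -221.28184911  198.        ] [ 442.53102956 -177.88743101  198.        ] 3.7568986670793727
[ 120.60487134 -510.73467892  230.65141221]
[[ 0.23  -0.973 -0.   ]
 [-0.973 -0.23   0.001]
 [-0.001 -0.    -1.   ]]
```

Request:
carry_out(
  moves=[
    {"linear": [0.03, 0.03, 0.02], "yaw": 7},
    {"linear": [0.06, 0.065, 0.04], "yaw": 14},
    {"linear": [0.09, 0.1, 0.06], "yaw": 21},
    {"linear": [0.12, 0.135, 0.06], "yaw": 28},
    {"linear": [0.15, 0.17, 0.06], "yaw": 35},
    {"linear": [0.185, 0.205, 0.06], "yaw": 42},
    {"linear": [0.22, 0.24, 0.06], "yaw": 49},
    {"linear": [0.255, 0.27, 0.06], "yaw": 56},
    {"linear": [0.29, 0.3, 0.06], "yaw": 63},
    {"linear": [0.31, 0.325, 0.06], "yaw": 70.5},
  ],
)

```text
time: 1.15
tool_pos: [432.2, -183.9, 290.8]
orientation: [-0.0, 0.999, -0.051, -0.0]
ft_force: [0.3, -0.2, 0.0]
finger_gap: 85.0
```

Request:
carry_out(
  moves=[
    {"linear": [0.012, 0.008, 0], "yaw": 0},
    {"linear": [0.012, 0.008, 0], "yaw": 0},
  ],
)

```text
time: 1.35
tool_pos: [443.3, -177.3, 290.8]
orientation: [-0.0, 0.999, -0.054, -0.0]
ft_force: [-0.6, -0.0, -0.4]
finger_gap: 85.7
```

Run:
```python
from h import *
s=bot.state();print(s["time"],s["tool_pos"],s["orientation"],s["joint_pos"].round(2))
K,R,t=cam("wrist");print(K.round(1).tolist(),R.round(4).tolist(),t.round(1).tolist())
im=viewer.grab_frame("wrist")[:,:,::-1]; cv2.imwrite("pics/w1.png",cv2.resize(im,(800,600),interpolation=cv2.INTER_CUBIC))
```

```text
1.35 [ 443.3312667  -177.25666762  290.81796354] [-1.21247175e-04  9.98519126e-01 -5.44000513e-02 -4.18141665e-04] [-0.46 -0.09  1.42 -0.    1.81 -0.35]
[[264.8, 0.0, 251.5], [0.0, 264.8, 191.4], [0.0, 0.0, 1.0]] [[0.9941, -0.1087, -0.0013], [-0.1028, -0.9432, 0.316], [-0.0356, -0.314, -0.9488]] [-459.6, -180.9, 397.2]
```

View pics/w1.png

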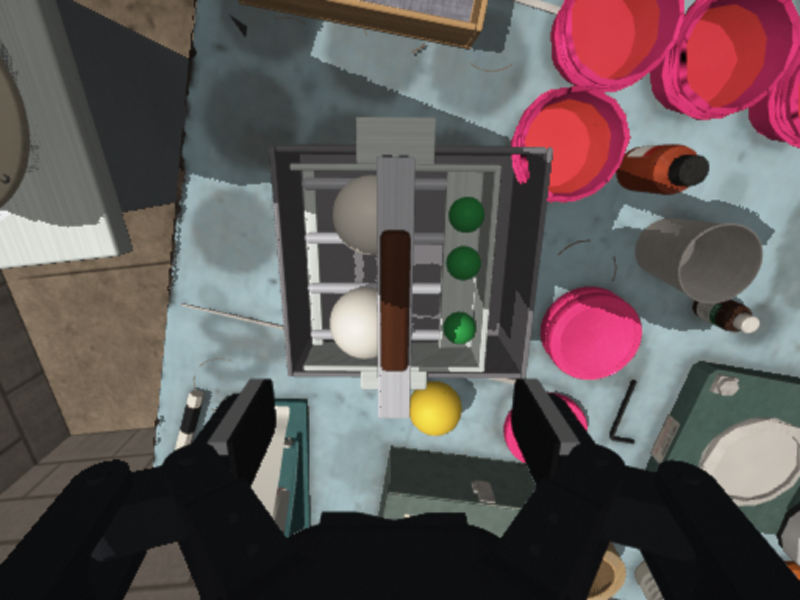

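The wrist view shows the bar at columns 381–409 and rows 230–370, with the ears at (396,138) and (393,378). The bin rim corners are (275,148), (550,148), (525,378), (292,375).

Run:
```python
from h import *
f=lambda u,v:(u*.64-.2,v*.64-.2)
a=ray("wrist",*f(396,231),198);b=ray("wrist",*f(394.5,369),198)
print("bar",a,b,(a+b)/2,np.degrees(np.arctan2(*(a-b)[:2])),np.linalg.norm(a-b))
for p in((275,148),(550,148),(525,378),(292,375)):print(ray("wrist",*f(*p),95).round(1))
```

```text
bar [ 448.96856464 -134.11951534  198.        ] [ 438.56040428 -221.15061306  198.        ] [ 443.76448446 -177.6350642   198.        ] 6.819686789185194 87.65125083958985
[362.1 -76.9  95. ]
[ 572.2 -100.1   95. ]
[ 551.1 -297.9   95. ]
[ 338.5 -271.4   95. ]
```

Request:
carry_out(
  moves=[
    {"linear": [0, 0, -0.025], "yaw": 0},
    {"linear": [0, 0, -0.055], "yaw": 0},
    {"linear": [0, 0, -0.085], "yaw": 0},
    {"linear": [0, 0, -0.11], "yaw": 0},
    {"linear": [0, 0, -0.125], "yaw": 0},
    {"linear": [0, 0, -0.125], "yaw": 0},
  ],
)

```text
time: 2.0
tool_pos: [440.7, -178.8, 164.0]
orientation: [-0.001, 0.998, -0.056, -0.002]
ft_force: [-0.5, -0.2, 0.7]
finger_gap: 85.6
```

Request:
carry_out(
  grip=-1,
  moves=[
    {"linear": [0, 0, 0], "yaw": 0},
    {"linear": [0, 0, 0], "yaw": 0},
    {"linear": [0, 0, 0], "yaw": 0},
    {"linear": [0, 0, 0], "yaw": 0},
    {"linear": [0, 0, 0], "yaw": 0},
    {"linear": [0, 0, 0], "yaw": 0},
    {"linear": [0, 0, 0], "yaw": 0},
  ],
)

```text
time: 2.7
tool_pos: [443.2, -178.1, 167.1]
orientation: [0.0, 0.999, -0.054, 0.001]
ft_force: [2.1, -1.1, 4.5]
finger_gap: 20.3
```

Request:
carry_out(
  moves=[
    {"linear": [0, 0, 0.004], "yaw": 0},
    {"linear": [0, 0, 0.008], "yaw": 0},
    {"linear": [0, -0.002, 0.012], "yaw": 0},
    {"linear": [-0.003, -0.004, 0.012], "yaw": 0},
    {"linear": [-0.007, -0.005, 0.012], "yaw": 0},
    {"linear": [-0.01, -0.006, 0.012], "yaw": 0},
    {"linear": [-0.01, -0.006, 0.012], "yaw": 0},
  ],
)

```text
time: 3.4
tool_pos: [432.1, -184.1, 178.1]
orientation: [-0.0, 0.999, -0.054, -0.0]
ft_force: [0.4, -0.2, -4.3]
finger_gap: 20.0
```

Request:
carry_out(
  moves=[
    {"linear": [0.01, -0.001, 0], "yaw": 0},
    {"linear": [0.03, -0.003, 0], "yaw": 0},
    {"linear": [0.044, -0.005, 0], "yaw": 0},
    {"linear": [0.044, -0.005, 0], "yaw": 0},
    {"linear": [0.034, -0.004, 0], "yaw": 0},
    {"linear": [0.014, -0.002, 0], "yaw": 0},
    {"linear": [0, 0, 0], "yaw": 0},
  ],
)

```text
time: 4.1
tool_pos: [430.8, -183.7, 178.0]
orientation: [-0.0, 0.999, -0.054, -0.0]
ft_force: [-0.1, 0.5, -4.3]
finger_gap: 19.9
```

Run:
```python
from h import *
s=bot.state();print(s["time"],s["tool_pos"],s["ft_force"],s["finger_gap"])
a=viewer.grab_frame("top")[:,:,::-1];b=viewer.grab_frame("wrist")[:,:,::-1]
cv2.imwrite("pics/s1.png",np.hstack([cv2.resize(a[170:290,225:360],(400,356),interpolation=cv2.INTER_CUBIC),cv2.resize(b[60:270,150:386],(400,356),interpolation=cv2.INTER_CUBIC)]))
```

```text
4.1 [ 430.83671695 -183.67370148  178.03694929] [-0.09561399  0.54884417 -4.29682284] 19.93721808801452
```

View pics/s1.png

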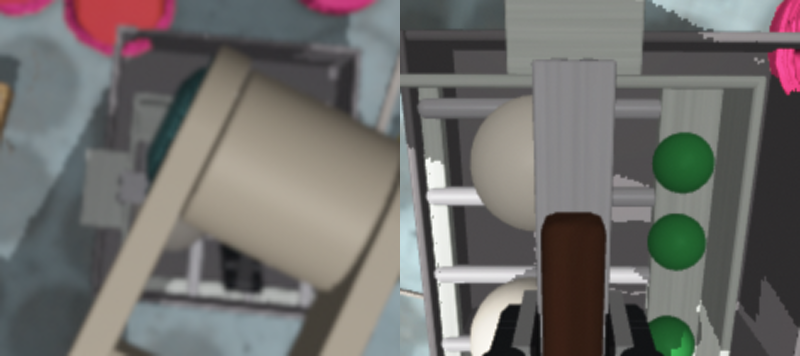

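Request:
carry_out(
  moves=[
    {"linear": [0.025, -0.003, 0], "yaw": 0},
    {"linear": [0.048, -0.005, 0], "yaw": 0},
    {"linear": [0.048, -0.005, 0], "yaw": 0},
    {"linear": [0.025, -0.003, 0], "yaw": 0},
    {"linear": [0, 0, 0], "yaw": 0},
    {"linear": [0.025, -0.003, 0], "yaw": 0},
    {"linear": [0.048, -0.005, 0], "yaw": 0},
    {"linear": [0.048, -0.005, 0], "yaw": 0},
  ],
)

```text
time: 5.0
tool_pos: [481.4, -188.9, 178.3]
orientation: [0.0, 0.999, -0.054, 0.0]
ft_force: [-0.5, -0.4, -3.6]
finger_gap: 20.2
```

```bash
cat > g.py <<'E'
from h import *
s=bot.state();print(s["time"],s["tool_pos"].round(1),s["finger_gap"])
b=viewer.grab_frame("wrist")[:,:,::-1]; cv2.imwrite("pics/w_last.png",b)
h=cv2.cvtColor(b,cv2.COLOR_BGR2HSV)
for n,lo,hi in(("green",(50,100,30),(75,255,255)),):
    m=cv2.inRange(h,lo,hi); m[:,:150]=0;m[:60]=0
    k,_,st,c=cv2.connectedComponentsWithStats(m)
    print(n,[(c[i].round(),st[i,4]) for i in range(1,k) if st[i,4]>60])
E
python3 g.py
```

```text
5.0 [ 481.4 -188.9  178.3] 20.159437696320165
green []
```

Run:
```python
import cv2
b=cv2.imread("pics/w_last.png"); cv2.imwrite("pics/s2.png",cv2.resize(b,(800,600)))
```

```text
(no output)
```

View pics/s2.png

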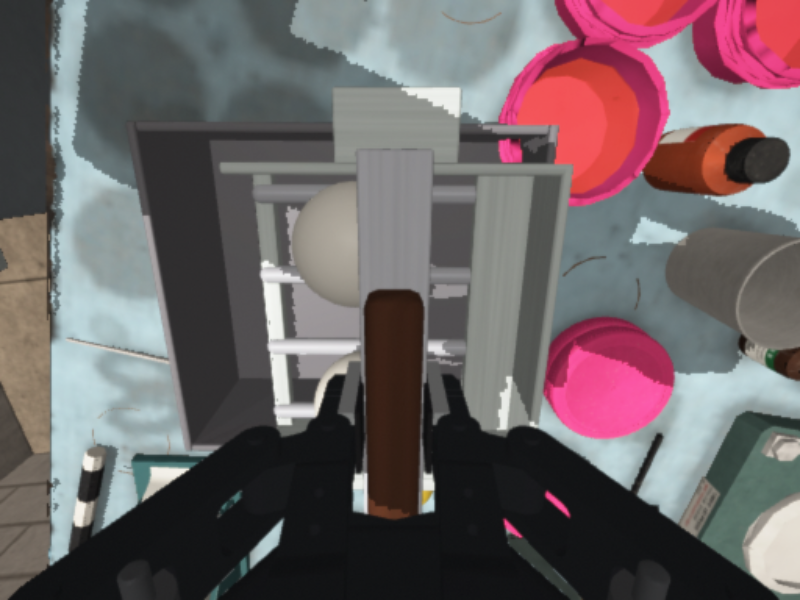

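The ledge is empty, both large balls are on the sieve, and the weight has dropped by about 60 g. Next I lift the sieve clear so I can see into the bin.

Request:
carry_out(
  moves=[
    {"linear": [0, 0, 0.006], "yaw": 0},
    {"linear": [-0.004, 0, 0.018], "yaw": 0},
    {"linear": [-0.005, 0.002, 0.03], "yaw": 0},
    {"linear": [-0.005, 0.004, 0.039], "yaw": 0},
    {"linear": [-0.005, 0.01, 0.042], "yaw": 0},
    {"linear": [-0.005, 0.02, 0.042], "yaw": 0},
    {"linear": [-0.005, 0.035, 0.042], "yaw": 0},
    {"linear": [-0.005, 0.053, 0.042], "yaw": 0},
    {"linear": [-0.005, 0.072, 0.042], "yaw": 0},
    {"linear": [-0.005, 0.091, 0.042], "yaw": -1},
  ],
)

```text
time: 6.05
tool_pos: [475.2, -96.0, 219.6]
orientation: [-0.0, 0.998, -0.063, -0.001]
ft_force: [-0.5, -0.1, -4.8]
finger_gap: 20.1
```

Request:
carry_out(
  moves=[
    {"linear": [0, 0.02, 0], "yaw": -1},
    {"linear": [0, 0.04, 0], "yaw": -2},
    {"linear": [0, 0.06, 0], "yaw": -3},
    {"linear": [0, 0.08, 0], "yaw": -4},
    {"linear": [0, 0.1, 0], "yaw": -5},
    {"linear": [0, 0.12, 0], "yaw": -6},
    {"linear": [0, 0.14, 0], "yaw": -7},
    {"linear": [0, 0.16, 0], "yaw": -8},
    {"linear": [0, 0.177, 0], "yaw": -9},
    {"linear": [0, 0.19, 0], "yaw": -9},
  ],
)

```text
time: 7.05
tool_pos: [474.9, 94.0, 219.7]
orientation: [-0.0, 0.99, -0.14, -0.001]
ft_force: [0.3, 0.9, -3.9]
finger_gap: 20.2
```

Request:
carry_out(
  moves=[
    {"linear": [0, 0.01, 0], "yaw": 0},
    {"linear": [0, 0.016, 0], "yaw": 0},
    {"linear": [0, 0.02, 0], "yaw": 0},
    {"linear": [0, 0.02, 0], "yaw": 0},
  ],
)

```text
time: 7.45
tool_pos: [475.6, 112.2, 220.2]
orientation: [0.0, 0.99, -0.141, -0.0]
ft_force: [-0.8, 0.2, -3.0]
finger_gap: 20.0
```

```bash
python3 g.py
python3 - <<'E'
from h import *
import shutil
b=cv2.imread("pics/w_last.png");a=viewer.grab_frame("side")[:,:,::-1]
cv2.imwrite("pics/s3.png",np.hstack([cv2.resize(b,(400,300)),cv2.resize(a[150:300,130:330],(400,300),interpolation=cv2.INTER_CUBIC)]))
a=viewer.grab_frame("top")[:,:,::-1]
h=cv2.cvtColor(a,cv2.COLOR_BGR2HSV);m=cv2.inRange(h,(50,100,30),(75,255,255));k,_,st,c=cv2.connectedComponentsWithStats(m)
print([(ray("top",*c[i],19).round(),st[i,4]) for i in range(1,k) if st[i,4]>8])
E
```

```text
7.45 [475.6 112.2 220.2] 20.01284577679673
green []
[(array([ 493., -146.,   19.]), np.int32(78)), (array([ 490., -198.,   19.]), np.int32(77)), (array([ 477., -269.,   19.]), np.int32(87))]
```

View pics/s3.png

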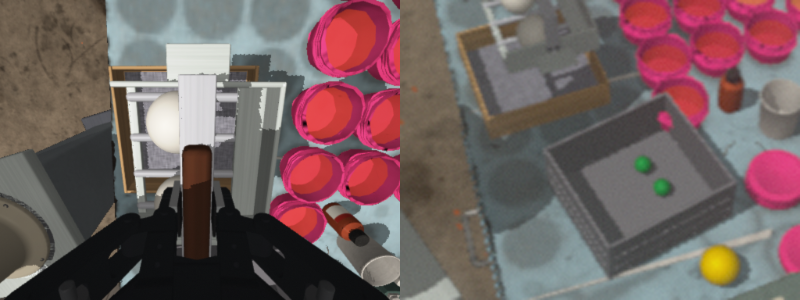

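All three green balls are in the bin and both large ones are still aboard. Now I lower the sieve onto the tray so it hangs by its ears there. The moves have no tilt, so I'll tip it by pushing the handle forward with the ears on the tray rims.

Request:
carry_out(
  moves=[
    {"linear": [0, 0, -0.006], "yaw": 0},
    {"linear": [0, 0, -0.018], "yaw": 0},
    {"linear": [0, 0, -0.033], "yaw": 0},
    {"linear": [0, 0, -0.048], "yaw": 0},
    {"linear": [0, 0, -0.06], "yaw": 0},
    {"linear": [0, 0, -0.07], "yaw": 0},
    {"linear": [0, 0, -0.078], "yaw": 0},
    {"linear": [0, 0, -0.083], "yaw": 0},
    {"linear": [0, 0, -0.086], "yaw": 0},
  ],
)

```text
time: 8.5
tool_pos: [475.6, 112.0, 134.0]
orientation: [0.0, 0.99, -0.141, 0.0]
ft_force: [0.6, 0.2, -3.5]
finger_gap: 20.1
```

Request:
carry_out(
  moves=[
    {"linear": [0, 0, -0.003], "yaw": 0},
    {"linear": [0, 0, -0.005], "yaw": 0},
    {"linear": [0, 0, -0.005], "yaw": 0},
  ],
)

```text
time: 8.8
tool_pos: [475.6, 112.0, 129.3]
orientation: [-0.0, 0.99, -0.141, 0.0]
ft_force: [0.6, -0.4, -3.1]
finger_gap: 20.2
```

Request:
carry_out(
  moves=[
    {"linear": [0, 0, -0.001], "yaw": 0},
    {"linear": [0, 0, -0.002], "yaw": 0},
    {"linear": [0, 0, -0.003], "yaw": 0},
    {"linear": [0, 0, -0.003], "yaw": 0},
  ],
)

```text
time: 9.2
tool_pos: [476.1, 112.0, 127.1]
orientation: [-0.0, 0.99, -0.141, 0.001]
ft_force: [1.4, -0.7, 1.5]
finger_gap: 20.1
```

Run:
```python
from h import *
print(bot.state()["ft_force"])
a=viewer.grab_frame("side")[:,:,::-1];b=viewer.grab_frame("top")[:,:,::-1]
cv2.imwrite("pics/s4.png",np.hstack([cv2.resize(a[120:240,130:290],(400,300),interpolation=cv2.INTER_CUBIC),cv2.resize(b[170:290,115:275],(400,300),interpolation=cv2.INTER_CUBIC)]))
```

```text
[ 1.39694381 -0.72699541  1.50008354]
```

View pics/s4.png

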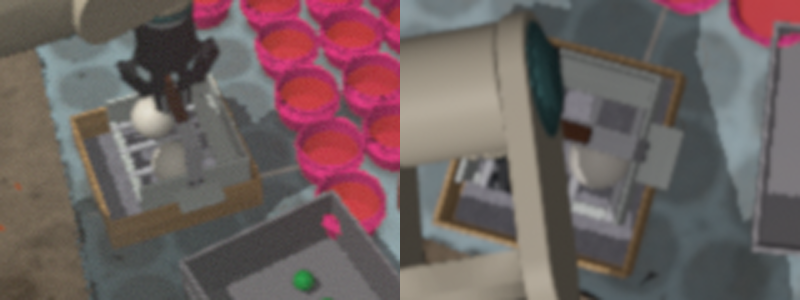

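Request:
carry_out(
  grip=0.18,
  moves=[
    {"linear": [0, 0, 0], "yaw": 0},
    {"linear": [0, 0, 0], "yaw": 0},
    {"linear": [0, 0, 0], "yaw": 0},
    {"linear": [0, 0, -0.002], "yaw": 0},
    {"linear": [0, 0, -0.005], "yaw": 0},
    {"linear": [0, 0, -0.005], "yaw": 0},
  ],
)

```text
time: 9.9
tool_pos: [475.3, 112.0, 120.6]
orientation: [0.0, 0.99, -0.141, -0.001]
ft_force: [0.4, 0.4, -0.1]
finger_gap: 50.4
```

Request:
carry_out(
  moves=[
    {"linear": [-0.01, 0.003, 0], "yaw": 0},
    {"linear": [-0.015, 0.004, 0], "yaw": 0},
    {"linear": [-0.02, 0.006, 0], "yaw": 0},
    {"linear": [-0.025, 0.007, 0], "yaw": 0},
    {"linear": [-0.03, 0.009, 0], "yaw": 0},
    {"linear": [-0.035, 0.01, 0], "yaw": 0},
  ],
)

```text
time: 10.5
tool_pos: [440.2, 122.3, 121.4]
orientation: [-0.0, 0.99, -0.141, 0.0]
ft_force: [0.1, 0.1, -0.5]
finger_gap: 50.5
```

Run:
```python
from h import *
s=bot.state();print(s["time"],s["ft_force"],s["finger_gap"])
a=viewer.grab_frame("side")[:,:,::-1];b=viewer.grab_frame("wrist")[:,:,::-1]
cv2.imwrite("pics/s5.png",np.hstack([cv2.resize(a[120:240,130:290],(400,300),interpolation=cv2.INTER_CUBIC),cv2.resize(b,(400,300))]))
```

```text
10.5 [ 0.13147085  0.12490282 -0.45139829] 50.51518894988684
```

View pics/s5.png

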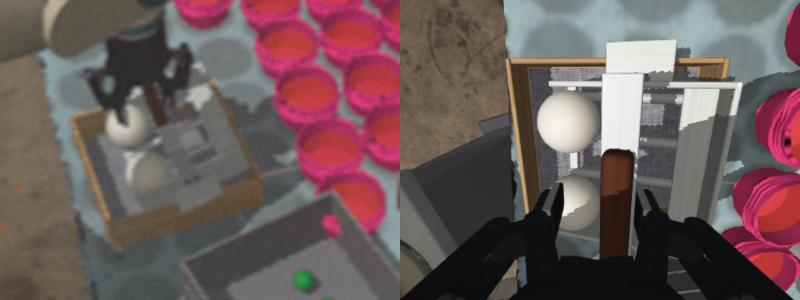

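Tipping has started: the rear pad is on the bar and the balls have rolled to the front sill. I'll keep pushing slowly.

Request:
carry_out(
  moves=[
    {"linear": [-0.005, 0.0015, 0], "yaw": 0},
    {"linear": [-0.01, 0.003, 0], "yaw": 0},
    {"linear": [-0.015, 0.0045, 0], "yaw": 0},
    {"linear": [-0.02, 0.006, 0], "yaw": 0},
    {"linear": [-0.025, 0.0075, 0], "yaw": 0},
    {"linear": [-0.03, 0.009, 0], "yaw": 0},
    {"linear": [-0.035, 0.01, 0], "yaw": 0},
    {"linear": [-0.039, 0.0115, 0], "yaw": 0},
    {"linear": [-0.043, 0.0125, 0], "yaw": 0},
  ],
)

```text
time: 11.5
tool_pos: [397.3, 134.6, 121.3]
orientation: [0.0, 0.99, -0.141, 0.0]
ft_force: [0.3, -0.6, -1.1]
finger_gap: 50.3
```

Run:
```python
from h import *
s=bot.state();print(s["time"],s["ft_force"],s["finger_gap"])
a=viewer.grab_frame("side")[:,:,::-1];b=viewer.grab_frame("wrist")[:,:,::-1]
cv2.imwrite("pics/s6.png",np.hstack([cv2.resize(a[120:240,130:290],(400,300),interpolation=cv2.INTER_CUBIC),cv2.resize(b,(400,300))]))
```

```text
11.5 [ 0.27797536 -0.61166746 -1.14329557] 50.28340033875785
```

View pics/s6.png

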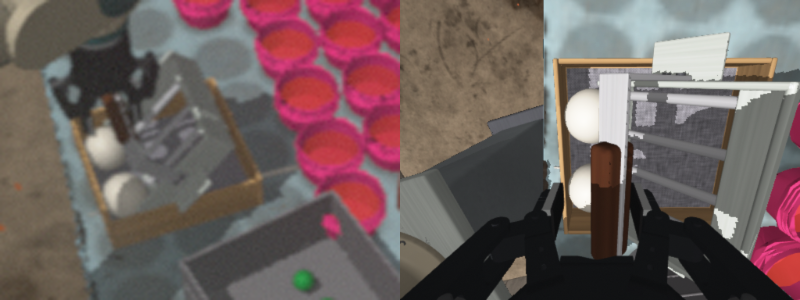

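Request:
carry_out(
  moves=[
    {"linear": [0, 0, 0], "yaw": 0},
    {"linear": [0, 0, 0], "yaw": 0},
    {"linear": [0, 0, 0], "yaw": 0},
  ],
)

```text
time: 11.9
tool_pos: [397.8, 134.5, 121.4]
orientation: [-0.0, 0.99, -0.141, 0.0]
ft_force: [0.0, -0.5, 0.4]
finger_gap: 50.4
```

```bash
cat > b.py <<'E'
from h import *
from itertools import product
im={n:viewer.grab_frame(n)[:,:,::-1].copy() for n in("side","wrist")}
C={}
for n,(y0,y1,x0,x1) in(("side",(120,240,130,290)),("wrist",(60,310,180,380))):
    g=cv2.medianBlur(cv2.cvtColor(im[n],cv2.COLOR_BGR2GRAY),3)[y0:y1,x0:x1]
    r=(6,12) if n=="side" else (20,50)
    c=cv2.HoughCircles(g,cv2.HOUGH_GRADIENT,1.2,14,param1=120,param2=14,minRadius=r[0],maxRadius=r[1])
    print(n,(c[0][:5]+[x0,y0,0]).round() if c is not None else None)
a=-.282;o=np.array([459.4,117.4])
for u,v in((172.8,178.8),(180.5,197)):
    for z in(35,50):
        p=ray("side",u,v,z); print(z,p.round(),(Rz(-a)@(p[:2]-o)).round())
E
python3 b.py
```

```text
side [[272. 200.  11.]
 [253. 158.  11.]
 [249. 197.   7.]
 [276. 153.  11.]
 [171. 178.   7.]]
wrist [[250. 148.  40.]
 [239. 220.  49.]
 [251. 242.  36.]
 [290. 113.  39.]
 [250. 199.  48.]]
35 [404. 182.  35.] [-72.  46.]
50 [398. 170.  50.] [-73.  33.]
35 [382.  99.  35.] [-69. -40.]
50 [377.  88.  50.] [-71. -52.]
```

Both balls lie in the tray against its front wall, at tray x ≈ -71 and y ≈ ±43. If the sieve levelled here it would wedge under them. So I'll grip the tilted bar by its diagonal corners and lift the sieve straight out.

Request:
carry_out(
  grip=-1,
  moves=[
    {"linear": [0.005, -0.0015, 0], "yaw": 0},
    {"linear": [0.009, -0.0025, 0], "yaw": 0},
    {"linear": [0.009, -0.0025, 0.003], "yaw": 0},
    {"linear": [0.009, -0.0025, 0.01], "yaw": 0},
    {"linear": [0.009, -0.0025, 0.02], "yaw": 0},
  ],
)

```text
time: 12.5
tool_pos: [406.2, 131.9, 141.1]
orientation: [0.0, 0.99, -0.141, -0.001]
ft_force: [-0.3, 0.1, -1.9]
finger_gap: 27.7
```

Run:
```python
from h import *
s=bot.state();print(s["time"],s["ft_force"],s["torque"],s["finger_gap"])
a=viewer.grab_frame("side")[:,:,::-1];b=viewer.grab_frame("wrist")[:,:,::-1]
cv2.imwrite("pics/s7.png",np.hstack([cv2.resize(a[120:240,130:290],(400,300),interpolation=cv2.INTER_CUBIC),cv2.resize(b,(400,300))]))
```

```text
12.5 [-0.32421745  0.06433849 -1.86559432] [0.04932276 0.10519166 0.00430458] 27.68283786297997
```

View pics/s7.png

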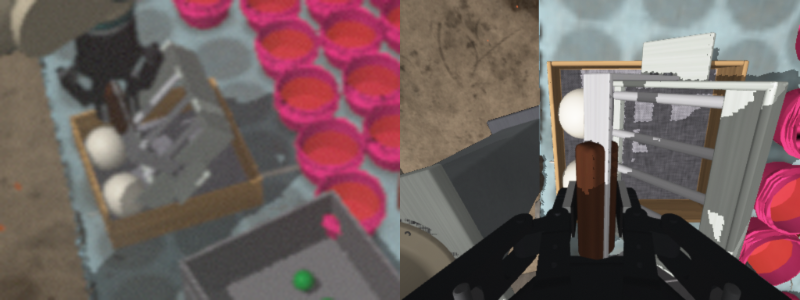

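The sieve is held tilted and both balls stay in the tray. I'll estimate the tilt numerically from features in that wrist picture.

Run:
```python
from h import *
from scipy.optimize import least_squares
s=bot.state(); T=s["tool_pos"]
# ear corners (rear-outer, rear-inner?, front-outer) and rear-left top wall corner
M=np.array([[30,115,20],[-30,115,20],[75,82,50]]);U=np.array([[312,33],[243,39],[383,83]])*1.28
def pts(p):
    th,dx,dz=p[0],p[1],p[2]; m=M-[0,0,108]
    c,sn=np.cos(th),np.sin(th)
    l=np.c_[m[:,0]*c-m[:,2]*sn+dx,m[:,1],m[:,0]*sn+m[:,2]*c+dz]
    l[:,:2]=l[:,:2]@Rz(np.radians(-16.2)).T; return l+T+[0,0,19]
o=least_squares(lambda p:np.r_[(proj("wrist",pts(p))-U).ravel(),p[1]/2,p[2]/3],[.6,0,0])
print(T,np.degrees(o.x[0]),o.x[1:],o.fun.round(1),s["ft_force"])
```

```text
[407.39618053 132.1826859  143.01438999] 42.87844404338547 [2.23385248 1.6493982 ] [ 3.2 -1.7 -2.6  3.8 -1.1 -3.3  1.1  0.5] [ 0.61368928 -0.04663684 -1.7501888 ]
```

Request:
carry_out(
  moves=[
    {"linear": [0, 0, 0.008], "yaw": 0},
    {"linear": [0, 0, 0.02], "yaw": 0},
    {"linear": [0, 0, 0.035], "yaw": 0},
    {"linear": [0, 0, 0.05], "yaw": 0},
    {"linear": [0, 0, 0.065], "yaw": 0},
    {"linear": [0, 0, 0.08], "yaw": 0},
    {"linear": [0, 0, 0.09], "yaw": 0},
    {"linear": [0, 0, 0.097], "yaw": 0},
    {"linear": [0, 0, 0.1], "yaw": 0},
  ],
)

```text
time: 13.5
tool_pos: [406.7, 132.1, 242.0]
orientation: [-0.0, 0.99, -0.141, 0.0]
ft_force: [-0.2, -1.1, -2.0]
finger_gap: 27.5
```

Run:
```python
from h import *
print(bot.state()["finger_gap"],bot.state()["ft_force"])
for n in("wrist","side","top"): cv2.imwrite(f"pics/l_{n}.png",viewer.grab_frame(n)[:,:,::-1])
# white balls in top & side
a=-.282;o=np.array([459.4,117.4])
for n in("side","top"):
    im=cv2.imread(f"pics/l_{n}.png"); poly=proj(n,rect(*o,a,190,180,35)).astype(np.int32)
    k=np.zeros(im.shape[:2],np.uint8);cv2.fillPoly(k,[poly],255)
    h=cv2.cvtColor(im,cv2.COLOR_BGR2HSV); m=cv2.inRange(h,(8,8,130),(35,90,255))&k
    q,_,st,c=cv2.connectedComponentsWithStats(m)
    for i in range(1,q):
        if st[i,4]>40: p=ray(n,*c[i],35); print(n,c[i].round(),st[i],(Rz(-a)@(p[:2]-o)).round())
```

```text
27.47276065495264 [-0.24271906 -1.14983231 -2.00842397]
side [171. 178.] [164 171  15  16 179] [-75.  53.]
side [178. 197.] [171 189  16  17 186] [-75. -35.]
top [189. 266.] [177 260  22  13 156] [-84. -47.]
```

The tilt is about 43° and holding, and the balls are still in the tray. I carry the sieve over to the bin.

Request:
carry_out(
  moves=[
    {"linear": [0, -0.01, 0], "yaw": 0},
    {"linear": [-0.001, -0.025, 0], "yaw": 1},
    {"linear": [-0.003, -0.045, 0], "yaw": 2},
    {"linear": [-0.004, -0.07, 0], "yaw": 3},
    {"linear": [-0.006, -0.095, 0], "yaw": 4},
    {"linear": [-0.008, -0.12, 0], "yaw": 5},
    {"linear": [-0.01, -0.145, 0], "yaw": 6},
    {"linear": [-0.012, -0.17, 0], "yaw": 7},
    {"linear": [-0.014, -0.195, 0], "yaw": 8},
    {"linear": [-0.015, -0.22, 0], "yaw": 9},
  ],
)

```text
time: 14.65
tool_pos: [390.9, -89.5, 240.8]
orientation: [0.0, 0.998, -0.063, -0.0]
ft_force: [0.1, 0.4, -2.7]
finger_gap: 28.2
```

Request:
carry_out(
  moves=[
    {"linear": [-0.001, -0.025, 0], "yaw": 0.7},
    {"linear": [-0.002, -0.05, 0], "yaw": 0.7},
    {"linear": [-0.003, -0.07, 0], "yaw": 0.7},
    {"linear": [-0.004, -0.083, 0], "yaw": 0.7},
    {"linear": [-0.004, -0.09, 0], "yaw": 0.7},
    {"linear": [-0.004, -0.09, 0], "yaw": 0.7},
  ],
)

```text
time: 15.25
tool_pos: [387.4, -178.4, 241.0]
orientation: [-0.0, 0.998, -0.057, -0.0]
ft_force: [0.4, 0.8, -2.1]
finger_gap: 28.0
```

Run:
```python
from h import *
s=bot.state();print(s["tool_pos"],s["orientation"],s["finger_gap"])
im=viewer.grab_frame("wrist")[:,:,::-1].copy()
# overlay expected bin rim and sieve model
T=s["tool_pos"];q=s["orientation"];yaw=2*np.arctan2(q[2],q[1])
def sv(P,th):
    m=np.array(P,float)-[0,0,108];c,sn=np.cos(th),np.sin(th)
    l=np.c_[m[:,0]*c-m[:,2]*sn,m[:,1],m[:,0]*sn+m[:,2]*c]; l[:,:2]=l[:,:2]@Rz(yaw).T; return l+T+[0,0,19]
cv2.polylines(im,[proj("wrist",rect(456.5,-185.5,np.radians(-6.5),220,200,95)).astype(np.int32)],True,(0,255,0),1)
for sg in(1,-1): cv2.polylines(im,[proj("wrist",sv([[30,sg*115,20],[-30,sg*115,20],[-30,sg*82,20],[30,sg*82,20]],np.radians(43))).astype(np.int32)],True,(255,0,255),1)
cv2.polylines(im,[proj("wrist",sv([[75,82,50],[75,-82,50],[-75,-82,50],[-75,82,50]],np.radians(43))).astype(np.int32)],True,(255,255,0),1)
cv2.imwrite("pics/s8.png",cv2.resize(im,(800,600)))
```

```text
[ 387.41941366 -178.38108651  241.02798709] [-1.28498708e-04  9.98356426e-01 -5.73093048e-02 -2.70689411e-04] 27.97233579633206
```

View pics/s8.png

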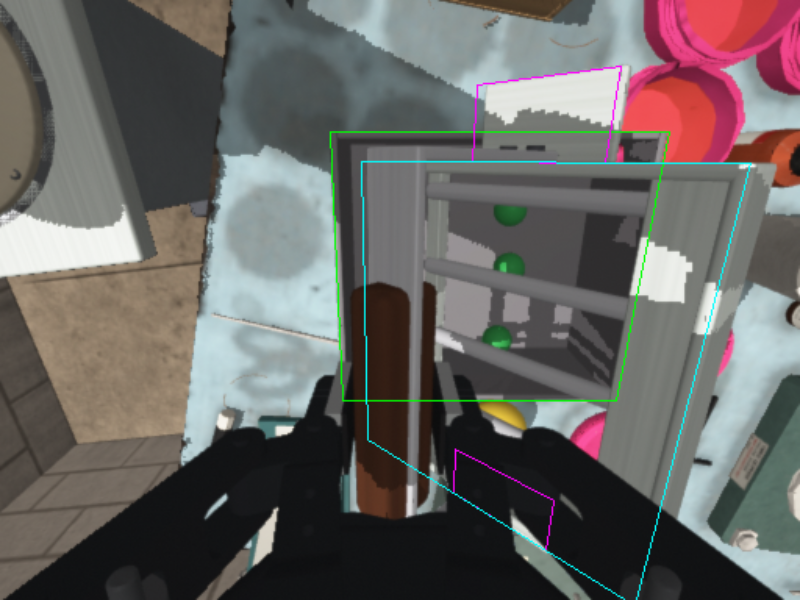

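The overlay matches: the sieve model at about 43–45° and the bin rim both line up, and all three green balls are in the bin. Now I lower the sieve until the front edges of the ears touch the rims.

Request:
carry_out(
  moves=[
    {"linear": [0, 0, -0.01], "yaw": 0},
    {"linear": [0, 0, -0.025], "yaw": 0},
    {"linear": [0, 0, -0.04], "yaw": 0},
    {"linear": [0, 0, -0.053], "yaw": 0},
    {"linear": [0, 0, -0.063], "yaw": 0},
    {"linear": [0, 0, -0.07], "yaw": 0},
    {"linear": [0, 0, -0.074], "yaw": 0},
    {"linear": [0, 0, -0.074], "yaw": 0},
  ],
)

```text
time: 16.1
tool_pos: [387.6, -177.9, 167.0]
orientation: [-0.0, 0.998, -0.057, -0.0]
ft_force: [-0.3, 0.9, -2.5]
finger_gap: 28.2
```

Request:
carry_out(
  moves=[
    {"linear": [0, 0, -0.002], "yaw": 0},
    {"linear": [0, 0, -0.004], "yaw": 0},
    {"linear": [0, 0, -0.006], "yaw": 0},
    {"linear": [0, 0, -0.006], "yaw": 0},
  ],
)

```text
time: 16.5
tool_pos: [387.8, -178.2, 162.3]
orientation: [0.0, 0.998, -0.057, 0.001]
ft_force: [-2.9, 0.2, 3.6]
finger_gap: 27.7
```

Request:
carry_out(
  grip=0.18,
  moves=[
    {"linear": [0, 0, 0], "yaw": 0},
    {"linear": [0, 0, 0], "yaw": 0},
    {"linear": [0, 0, 0], "yaw": 0},
    {"linear": [0, 0, 0], "yaw": 0},
    {"linear": [0, 0, 0], "yaw": 0},
  ],
)

```text
time: 17.0
tool_pos: [387.7, -178.0, 161.3]
orientation: [0.0, 0.998, -0.057, 0.0]
ft_force: [0.2, -0.2, 1.0]
finger_gap: 50.5
```

Request:
carry_out(
  moves=[
    {"linear": [0.006, -0.0007, 0], "yaw": 0},
    {"linear": [0.012, -0.0014, 0], "yaw": 0},
    {"linear": [0.018, -0.002, 0], "yaw": 0},
    {"linear": [0.024, -0.0027, 0], "yaw": 0},
    {"linear": [0.03, -0.0034, 0], "yaw": 0},
    {"linear": [0.036, -0.004, 0], "yaw": 0},
    {"linear": [0.042, -0.0048, 0], "yaw": 0},
    {"linear": [0.048, -0.0055, 0], "yaw": 0},
    {"linear": [0.054, -0.006, 0], "yaw": 0},
    {"linear": [0.06, -0.007, 0], "yaw": 0},
  ],
)

```text
time: 18.0
tool_pos: [448.1, -185.0, 161.3]
orientation: [-0.0, 0.998, -0.057, 0.0]
ft_force: [1.1, 0.5, -0.8]
finger_gap: 50.4
```

```bash
cat > m.py <<'E'
from h import *
s=bot.state();T=s["tool_pos"];print(s["time"],T.round(1),s["ft_force"].round(1))
im=viewer.grab_frame("wrist")[:,:,::-1].copy();cv2.imwrite("pics/m.png",im)
h=cv2.cvtColor(im,cv2.COLOR_BGR2HSV)
m=cv2.inRange(h,(2,100,20),(14,255,130)); m[:,:180]=0;m[:,330:]=0;m[:120]=0
for v in range(140,330,15):
    x=np.flatnonzero(m[v]); 
    if len(x)>8: print(v,x[0],x[-1],ray("wrist",(x[0]+x[-1])/2,v,198).round(1))
E
python3 m.py
```

```text
18.0 [ 448.1 -185.   161.3] [ 1.1  0.5 -0.8]
200 264 303 [ 467.1 -144.1  198. ]
215 264 302 [ 466.3 -151.   198. ]
230 264 301 [ 465.5 -158.2  198. ]
245 263 300 [ 464.5 -165.6  198. ]
260 263 299 [ 463.7 -173.4  198. ]
275 263 298 [ 462.8 -181.5  198. ]
290 263 296 [ 461.7 -189.9  198. ]
305 262 295 [ 460.5 -198.7  198. ]
320 262 294 [ 459.5 -208.   198. ]
```

Request:
carry_out(
  moves=[
    {"linear": [0.005, -0.0006, 0], "yaw": 0},
    {"linear": [0.01, -0.001, 0], "yaw": 0},
    {"linear": [0.014, -0.0016, 0], "yaw": 0},
    {"linear": [0.014, -0.0016, 0], "yaw": 0},
  ],
)

```text
time: 18.45
tool_pos: [462.0, -186.6, 161.3]
orientation: [-0.0, 0.998, -0.057, 0.0]
ft_force: [-0.0, 0.1, -0.3]
finger_gap: 50.4
```

```bash
python3 m.py
```

```text
18.45 [ 462.  -186.6  161.3] [-0.   0.1 -0.3]
200 234 271 [ 467.1 -144.1  198. ]
215 234 271 [ 466.3 -151.   198. ]
230 234 270 [ 465.3 -158.1  198. ]
245 234 270 [ 464.4 -165.6  198. ]
260 235 269 [ 463.5 -173.3  198. ]
275 235 269 [ 462.6 -181.4  198. ]
290 235 268 [ 461.4 -189.9  198. ]
305 235 268 [ 460.4 -198.7  198. ]
320 236 267 [ 459.4 -207.9  198. ]
```

Request:
carry_out(
  moves=[
    {"linear": [0, 0, 0.01], "yaw": 0},
    {"linear": [0, 0, 0.025], "yaw": 0},
    {"linear": [0, 0, 0.045], "yaw": 0},
    {"linear": [0, 0, 0.07], "yaw": 0},
    {"linear": [0, 0, 0.1], "yaw": 0},
    {"linear": [0, 0, 0.125], "yaw": 0},
    {"linear": [0, 0, 0.13], "yaw": 0},
    {"linear": [0, 0, 0.13], "yaw": 0},
  ],
)

```text
time: 19.3
tool_pos: [461.8, -186.7, 292.4]
orientation: [0.0, 0.998, -0.057, 0.001]
ft_force: [-0.0, -0.7, -0.6]
finger_gap: 50.4
```

Run:
```python
from h import *
from scipy.optimize import minimize
s=bot.state();print(s["time"],s["tool_pos"].round(1),s["ft_force"].round(1))
im=viewer.grab_frame("wrist")[:,:,::-1].copy();cv2.imwrite("pics/f_w.png",im)
h=cv2.cvtColor(im,cv2.COLOR_BGR2HSV);
m=cv2.inRange(h,(2,100,20),(14,255,130)); m[:,:180]=0;m[:,330:]=0;m[:120]=0;m[260:]=0
k,_,st,c=cv2.connectedComponentsWithStats(m);i=1+np.argmax(st[1:,4]);print("bar px",st[i],c[i])
# template: edge score of level sieve model over tilt/x
g=cv2.GaussianBlur(cv2.cvtColor(im,cv2.COLOR_BGR2GRAY),(3,3),0)
e=cv2.distanceTransform(255-cv2.Canny(g,40,100),cv2.DIST_L2,3)
L=[[(75,82,50),(75,-82,50)],[(-75,82,50),(75,82,50)],[(-30,115,20),(30,115,20)],[(-30,83,20),(-30,115,20)],[(30,83,20),(30,115,20)],[(-9,45,121),(-9,-45,121)],[(9,45,121),(9,-45,121)],[(42,76,13),(42,20,13)]]
P=np.vstack([np.linspace(*l,40) for l in L])
def world(p):
    x,y,z,th,ya=p;cc,sn=np.cos(th),np.sin(th)
    l=np.c_[P[:,0]*cc-P[:,2]*sn,P[:,1],P[:,0]*sn+P[:,2]*cc];l[:,:2]=l[:,:2]@Rz(ya).T;return l+[x,y,z]
def cost(p):
    q=proj("wrist",world(p)); d=cv2.remap(e,q[:,0].astype(np.float32).reshape(1,-1),q[:,1].astype(np.float32).reshape(1,-1),cv2.INTER_LINEAR,borderValue=20)
    return np.minimum(d,6).mean()
for th in(-.15,0,.15):
    r=minimize(cost,[462.5,-184,77,th,-.113],method="Nelder-Mead",options=dict(initial_simplex=np.array([462.5,-184,77,th,-.113])+np.vstack([np.zeros(5),np.diag([4,4,4,.06,.04])]),maxiter=600));print(r.x.round(3),r.fun)
a=-.282;o=np.array([459.4,117.4])
for n in("side","top"):
    im=viewer.grab_frame(n)[:,:,::-1].copy(); cv2.imwrite(f"pics/f_{n}.png",im)
    k=np.zeros(im.shape[:2],np.uint8);cv2.fillPoly(k,[proj(n,rect(*o,a,190,180,35)).astype(np.int32)],255)
    m=cv2.inRange(cv2.cvtColor(im,cv2.COLOR_BGR2HSV),(8,8,130),(35,90,255))&k
    q,_,st,c=cv2.connectedComponentsWithStats(m)
    for i in range(1,q):
        if st[i,4]>40: p=ray(n,*c[i],35); print(n,c[i].round(),(Rz(-a)@(p[:2]-o)).round())
```

```text
19.3 [ 461.8 -186.7  292.4] [-0.  -0.7 -0.6]
bar px [ 243  146   18   89 1487] [251.800269   189.27706792]
[ 4.57048e+02 -1.86501e+02  7.76170e+01 -1.85000e-01 -1.30000e-01] 0.8559761047363281
[ 4.62089e+02 -1.86581e+02  6.95930e+01  3.00000e-03 -1.13000e-01] 0.5070697665214539
[ 4.63043e+02 -1.87423e+02  7.68490e+01  1.78000e-01 -1.31000e-01] 0.9605247378349304
side [171. 178.] [-75.  53.]
top [154. 252.] [-74.  47.]
```

The sieve hangs level, with a fitted tilt of 0.003 rad. I'll move the arm aside for a clear check of both balls.

Request:
carry_out(
  moves=[
    {"linear": [-0.01, -0.03, 0.01], "yaw": 0},
    {"linear": [-0.03, -0.07, 0.02], "yaw": -3},
    {"linear": [-0.05, -0.11, 0.02], "yaw": -8},
    {"linear": [-0.08, -0.15, 0.02], "yaw": -14},
    {"linear": [-0.11, -0.19, 0.02], "yaw": -20},
    {"linear": [-0.15, -0.22, 0.02], "yaw": -26},
    {"linear": [-0.19, -0.25, 0.02], "yaw": -32},
    {"linear": [-0.22, -0.27, 0.02], "yaw": -38},
    {"linear": [-0.24, -0.28, 0.02], "yaw": -42},
    {"linear": [-0.24, -0.28, 0.02], "yaw": -42},
  ],
)

```text
time: 20.45
tool_pos: [219.2, -467.4, 309.7]
orientation: [-0.001, 0.911, -0.413, -0.001]
ft_force: [0.6, 0.0, -0.2]
finger_gap: 50.3
```

Run:
```python
from h import *
print(bot.state()["time"],bot.state()["tool_pos"].round())
a=-.282;o=np.array([459.4,117.4])
raw=cv2.imread("pics/raw_top.png")
for n in("side","top"):
    im=viewer.grab_frame(n)[:,:,::-1].copy(); cv2.imwrite(f"pics/e_{n}.png",im)
    hs=cv2.cvtColor(im,cv2.COLOR_BGR2HSV)
    for nm,lo,hi,w,z in(("white",(5,5,120),(40,90,255),(o[0],o[1],a,190,180),35),("green",(50,90,25),(78,255,255),(456.5,-185.5,-.113,208,188),19)):
        k=np.zeros(im.shape[:2],np.uint8);cv2.fillPoly(k,[proj(n,rect(*w,z)).astype(np.int32)],255)
        q,_,st,c=cv2.connectedComponentsWithStats(cv2.inRange(hs,lo,hi)&k)
        for i in range(1,q):
            if st[i,4]>12: p=ray(n,*c[i],z); print(n,nm,c[i].round(),st[i,4],(Rz(-w[2])@(p[:2]-w[:2])).round())
    if n=="top":
        for nm,p in(("cup+bottle",(slice(100,150),slice(265,325))),("lids",(slice(130,195),slice(315,410)))):
            print(nm,np.abs(im[p].astype(int)-raw[p]).mean().round(1))
```

```text
20.45 [ 219. -467.  310.]
side white [219. 170.] 31 [89. 28.]
side white [171. 178.] 189 [-75.  52.]
side white [226. 185.] 14 [ 88. -44.]
side white [181. 193.] 85 [-64. -23.]
side white [194. 200.] 362 [-30. -66.]
top white [185. 191.] 79 [95. 17.]
top white [154. 252.] 365 [-73.  47.]
top white [188. 262.] 374 [-73. -42.]
top green [284. 212.] 32 [38. 43.]
top green [305. 214.] 54 [38. -9.]
cup+bottle 0.4
lids 5.3
```

```bash
python3 -c "
from station import bot
print(bot.job_done())"
```

```text
the job is handed in; nothing more can be done
None
```

The job is done and handed in, with the arm clear, at about 20.5 s of robot time. `job_done` reports no verdict.

**What I did:** I gripped the handle, lifted the sieve a few millimetres and shook it back and forth until the three small balls fell into the bin. The moves allow no tilt, so I hung the sieve by its ears on the tray. I then pushed the handle forward to about 43° and both large balls rolled out into the tray. I gripped the sieve while it was still tilted and carried it back. At the bin I set its ears on the rims, let it swing level and let go.

**What the last checks showed:**
- **Large balls:** both lie in the tray, at about (-73, +47) and (-73, -42) mm in its frame.
- **Small balls:** all three were seen in the bin just before the sieve went back. In the final view two were visible and the sieve probably hid the third.
- **Sieve:** it hangs level, with a fitted tilt of about 0.003 rad, about 6 mm in x and 1 mm in y off the bin's centre.
- **Surroundings:** the cup and bottle look unchanged. The lid area differed slightly between pictures, probably from the arm's shadow; the arm never touched anything there.

**What disagreed:**
- **Sieve height:** the picture fit put the sieve about 70 mm above the bin's origin, right at the lower limit, where 77 mm is expected. That fit measures height poorly, and the level hang suggests the ears are on the rims.
- **Side camera:** its colour check also picked up patches of the tray and could not place the right-hand ball cleanly. The top camera did.

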